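Unlock the charging cage and hold its gate wide

ROBOT

A 7-joint arm with a two-finger parallel gripper is mounted at the origin on a cart in front of the work surface, level with it; the furniture and walls round the work are solid. World frame = base frame: x ahead of the robot, y to its left, z up, the work surface at z = 0. Lengths are in mm, angles in degrees, forces in N, time in s.
With the tool pointing down it reaches from about 425 to 875 mm from the base axis. Payload 4.7 kg.
Tool frame: the origin (TCP) lies at the very end of the fingers, on their centre line; the grasp point (between the pads) lies 19 mm behind it; z points along the fingers, y is the line along which they close (so a half turn about z gives the same grasp; the last joint's range is limited). The gripper opens to 87 mm and grips with 3 to 60 N. Pads are 19 mm wide; open, the fingers measure 117 mm over their backs; the gripper's body (75 mm by 190 mm) begins 51 mm behind the grasp point.
Start: joints at [67.729, 18.392, -4.016, 83.108, 1.295, 78.541, -3.26], TCP at [254.78, -598.007, 222.587] pointing down, gripper open.
Joint ranges: [-163.93, 163.93], [-17.29, 119.83], [-79.2, 71.16], [3.27, 140.29], [-89.18, 269.18], [5.43, 117.66], [-154.24, 154.24]. Speed limits (degrees/s): [147.25, 147.25, 180, 180, 180, 180, 180].

INTERFACE

Orientations are given as [roll, pitch, yaw] about the fixed x, y, z axes, in that order (R = Rz(yaw) Ry(pitch) Rx(roll)).
In Python, from plant import bot gives the robot as it stands.
- The arm moves only by the tool step_arm, never from a script. Its argument "deltas" is a list of rows, each a list of 7 numbers: the opening, from 0 (shut) to 1 (fully open), then the shift along the tool's x, y, z as a fraction of full scale, then the turn, a rotation vector about the tool's x, y, z as a fraction of full scale. A call has 1 to 12 rows; each row shifts and turns the commanded pose from where the row before left it, along the tool's axes as they then stand; what a row does not reach is not made up. Full scale, the value 1, is 25 mm for a shift and 0.1 rad for a turn. A row lasts 1/12 s, in which the tool goes at most 41.7 mm and 7.16 degrees, less where a joint would pass 70% of its speed; a pose out of reach is approached as far as the arm can. A call with a number of a shift or a turn outside -1 to 1 is refused whole. A call with a gripper value outside its range is refused whole. The fingers move at their own pace and stop on an object; "squeeze" is the grip in N (left out, the last holds). Time passes only in rows, so rows that do not move let the fingers close. It gives the time, the measured TCP pose, the force, the opening and the grip force at its end, in the units of the state.
- bot.observe(): the state, without advancing time (a new reading comes with each control period).
- bot.capture(name): name is "side" or "top"; returns the picture (420x560x3 uint8, blue, green, red); there is no depth.
- bot.camera_info(name): a dict with "fx", "fy", "cx", "cy" (pixels), "distortion" ([k1, k2, p1, p2, k3] as OpenCV has them; the pictures are not rectified), "R" (3x3) and "t" (3): a world point X has camera coordinates R X + t. Camera axes: x right, y down, z forward; pixel columns grow to the right and rows downward; lengths in mm; the calibration is good to about 2 mm. A picture is of the moment at which its call begins. camera_info takes no time and is no camera call.
- bot.sign_off(): hands the job in; it is judged then, once.
The state is a dict: "time": time; "joint_pos": joint angles; "dq": joint speeds; "joint_torque": joint torques, N m; "position": TCP position; "tcp_rot": TCP orientation; "ft_force": force on the tool from outside, world axes, zero at the start; "ft_torque": the same for the moment, N m; "finger_gap": finger opening in mm; "finger_force": force on a finger pad.
Only numpy, scipy, OpenCV 4.12 (cv2) and the standard library are available. Lean on these libraries where they do the work, as an engineer would, in place of code of your own. Each camera call takes 0.05 s, during which the arm holds its last target. There are 200 camera calls.

TASK

Open the small charging cage on the desk so that I can take the charger out: turn the lock knob at its corner counter-clockwise past its click to its stop (a bit under a quarter turn), then squeeze the gate's two catches in order - first the one nearer the hinge, whose long rod the knob locks, then the one at the free end - and, keeping that second one squeezed, swing the gate outwards past its click until it stands wide open, about 75 degrees. The gate would swing back by itself, so finish still gripping the catch and holding the gate wide; leave the things lying in and around the cage where they are.

Things in the scene. Friction and masses are not known exactly. Their poses are not given: they have to be found in the camera images.
- cage: Fixed aluminium cage with barred walls, 170 x 110 mm, 64 mm high, open on top; origin on the desk under its middle, z up. The gate closes its -y side, hinge at the +x end. A bracket with the lock knob stands beyond the gate's free end (knob axis at (-130, -60) mm). Loose charger and batteries inside, below 35 mm; a detent stud 19 mm high under the gate's swing. Nothing on it exceeds 105 mm.
- knob_grip (a point): Centre of the lock knob's grip bar, on its vertical turning axis, 86 mm above the desk. The bar is 42 mm long (point x axis), 11 mm thick (point y axis), spans 61 to 97 mm above the desk, and stands on a 42 mm disc. Take it across its thickness from above. The frame turns with the knob.
- lock_knob (a joint): Angle of the lock knob, rad; grows counter-clockwise seen from above; starts at 0 to 0.2. At 0 the bar lies along the gate. A sprung detent resists from about 0.45 to 0.75 (up to 0.1 N m) and is passed by about 1.05; the stop is at 1.4; it stays where it is left. Below about 0.7 it locks the rod of the first catch; unlocked means above 1.15.
- gate_hinge (a point): On the gate's vertical hinge axis, at the height of the gate's top rail (64 mm above the desk). The frame turns with the gate: its -x axis points along the gate to the free end, 155 mm from the hinge. The gate is 10 mm thick.
- gate_swing (a joint): Gate angle, rad: 0 closed; opens counter-clockwise seen from above, free end moving outwards (cage -y). A light spring pulls it shut (0.02 N m closed, 0.17 N m at 1.2). A detent resists from about 0.6 to 0.75 (some 0.25 N m more), and is passed by 0.9. Stop at 1.45. Let go, the gate falls back to about 0.9 or less. Wide means above 1.15.
- rod_grip (a point): First catch (nearer the hinge): point midway between its two fins as they stand when squeezed, 95 mm above the desk, 51 mm from the hinge axis; frame as gate_hinge. Fins: 8 mm thick along the gate, 24 mm across, 64 to 105 mm above the desk. Outer faces along x: hinge-side fin, fixed, at +10 mm; sliding fin at -24 mm at rest, -10 mm squeezed. Close along x with the fingers' middle here.
- rod_catch (a joint): Travel of the first catch's sliding fin and long rod towards the hinge, m: 0 locked, 0.014 fully squeezed; out of the keeper above 0.007. Takes about 3 N once the knob is unlocked and stays where it is left. A finger opening of about 56 mm centred on rod_grip goes over the fins; between the two catches' fins 32 mm lie free.
- end_grip (a point): Second catch (gate's free end): point midway between its two fins as they stand when squeezed, 95 mm above the desk, 117 mm from the hinge axis; frame as gate_hinge. Same fins, sizes and way of squeezing as the first catch: hinge-side fin fixed (outer face at +10 mm along x), the other slides from -24 to -10 mm.
- end_catch (a joint): Travel of the second catch, m: 0 latched, 0.014 fully squeezed; its bolt is out of the keeper above 0.007. A spring (2 N at rest, 7 N fully squeezed) pushes it back as soon as it is let go.
- gate: The gate with its fins and both catches, turning about the hinge. Origin on the hinge axis at desk height; axes as gate_hinge.
- charger: White charger, 64 x 45 x 28 mm, loose on the cage floor (4 mm above the desk). Not to be handled.
- glue_tube: Glue tube, 42 x 146 x 28 mm, lying on the desk to the right of the cage, origin under its middle. To be left alone.
- wax_tin: Round tin, 63 mm across, 34 mm high, standing on the desk to the right. To be left alone.
- marker: Marker pen, 17 x 135 x 16 mm, lying behind the gate's swing. To be left alone.

How it is judged:
By the outcome, as a careful person would: the job done as asked, in the order asked, and still so for the second after the job is handed in, while the arm keeps its last pose, push and grip.
It also fails if it takes over 64 s, if anything falls off the work surface, if the arm or the gripper's body presses on something with over 40 N, if the wrist force passes 120 N, or if a joint passes its speed limit or range.

## Working session

There is one attempt and no reset: what is moved stays moved. The work goes in short steps, Python scripts to look and compute and a tool call to move; the robot and the scene stay as the last step left them, time stands still between calls to the robot, and variables do not carry over. Pictures are saved under pics/ and viewed, at most 10 in all, crops included, and the job is handed in when it is done.

Besides the shell and the picture viewer there is one more tool, called after "Call:" by a JSON object that holds its "api" and its "payload", one argument or row to a line. step_arm: Moves the arm, as the interface text tells. Shift numbers are shares of 25 mm and turn numbers shares of 0.1 rad, none past 1 either way. Its arguments: {"type":"object","properties":{"deltas":{"type":"array","items":{"type":"array","items":{"type":"number","minimum":-1,"maximum":1}}},"squeeze":{"type":"number"}},"required":["deltas"]}

```bash
mkdir -p pics; ls; python3 - <<'E'
from plant import bot
import cv2
for n in("top","side"):
    cv2.imwrite(f"pics/{n}0.png",bot.capture(n)); c=bot.camera_info(n); print(n,c)
s=bot.observe(); print({k:s[k] for k in("time","position","tcp_rot","finger_gap")})
E
```

```text
pics
top {'fx': 470.64280074154937, 'fy': 470.64280074154937, 'cx': 289.2417502886357, 'cy': 209.48113279024514, 'distortion': array([0.05238088, 0.        , 0.        , 0.        , 0.        ]), 'R': array([[ 0.00942216, -0.99988632,  0.0117718 ],
       [-0.99697999, -0.01030099, -0.07697267],
       [ 0.07708518, -0.011011  , -0.99696371]]), 't': array([-171.50090834,  633.28427729, 1022.37138875])}
side {'fx': 383.0536984104634, 'fy': 383.0536984104634, 'cx': 282.92331857043223, 'cy': 212.61026031955515, 'distortion': array([-0.10832444,  0.        ,  0.        ,  0.        ,  0.        ]), 'R': array([[ 0.96719413, -0.25347683,  0.01688252],
       [-0.15059952, -0.62562594, -0.76544886],
       [ 0.2045857 ,  0.73779515, -0.64327523]]), 't': array([-631.8149695 ,   62.40464209,  919.04129935])}
{'time': 0.1, 'position': array([ 254.56825011, -597.52165028,  221.55937441]), 'tcp_rot': array([-1.79899112e+02,  4.90388363e-03,  2.30845089e+01]), 'finger_gap': 87.10941821138623}
```

View pics/top0.png

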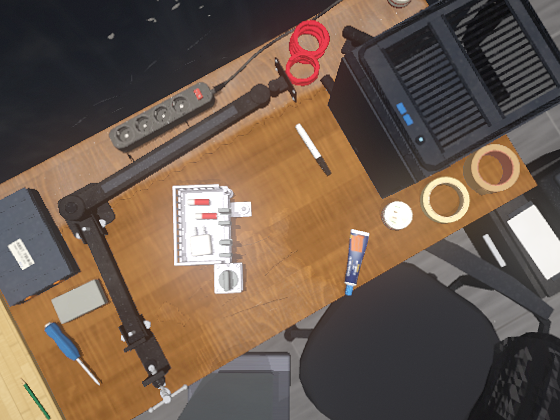

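View pics/side0.png

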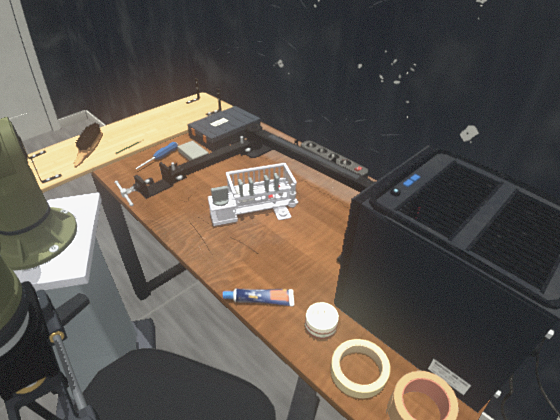

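The top view shows the cage at about (203,225). Its gate is on the right side (world -y), the hinge and stud plate at about (238,209), and the knob at (229,279). The side view shows the knob at about (222,195) and four fins at about (240–283,187). I'll zoom in on both.

```bash
python3 - <<'E'
import cv2
a=cv2.imread("pics/top0.png")[175:300,160:265]; cv2.imwrite("pics/topz.png",cv2.resize(a,None,fx=4.7,fy=4.7,interpolation=cv2.INTER_CUBIC))
a=cv2.imread("pics/side0.png")[150:230,200:310]; cv2.imwrite("pics/sidez.png",cv2.resize(a,None,fx=7,fy=7,interpolation=cv2.INTER_CUBIC))
E
```

```text
(no output)
```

View pics/topz.png

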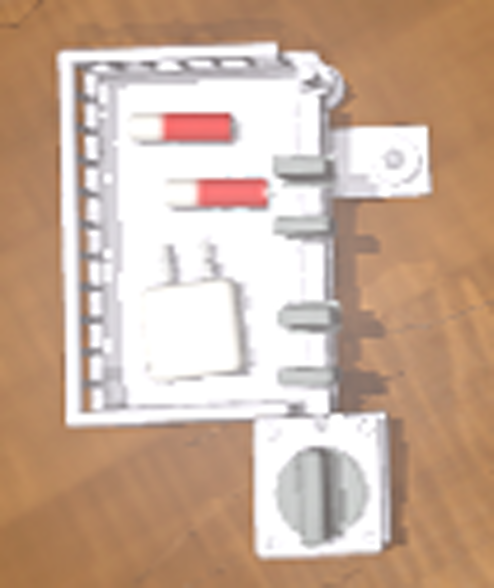

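View pics/sidez.png

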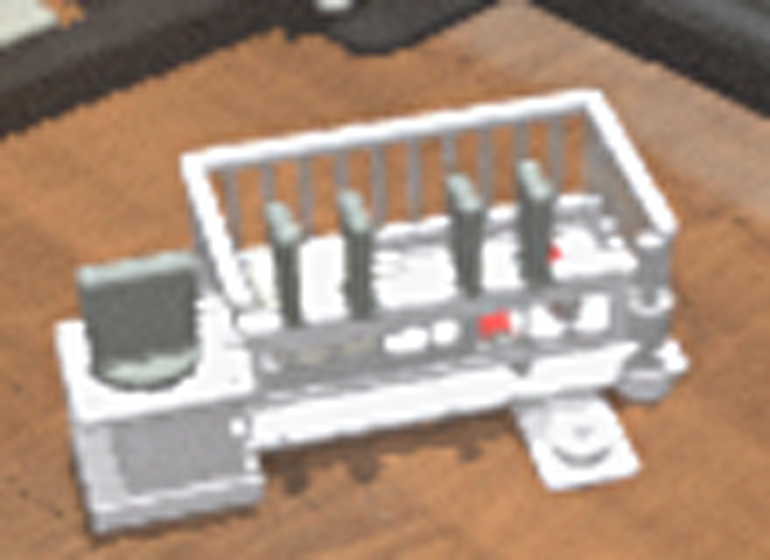

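The top crop shows the knob bar top running from about (316,447) to (314,545) in crop pixels, and the fins at rows of about 160, 218, 310 and 372. In the side crop the fin tops are at about (282,215), (352,205), (463,185) and (534,172), and the bar top runs from (83,270) to (190,258).

```bash
cat > h.py <<'E'
from plant import bot
import numpy as np, cv2
def ray(n,p):
    c=bot.camera_info(n); K=np.array([[c["fx"],0,c["cx"]],[0,c["fy"],c["cy"]],[0,0,1]])
    q=cv2.undistortPoints(np.array(p,float).reshape(-1,1,2),K,c["distortion"]).reshape(-1,2)
    R=np.array(c["R"]); o=-R.T@c["t"]; return o,np.c_[q,np.ones(len(q))]@R
def plane(n,p,z):
    o,d=ray(n,p); return o+d*((z-o[2])/d[:,2])[:,None]
def zt(p): return (np.array(p,float)+.5)/4.7-.5+[160,175]
def zs(p): return (np.array(p,float)+.5)/7-.5+[200,150]
def tri(a,b):
    (o1,D1),(o2,D2)=ray("top",a),ray("side",b); P=[]
    for d,e in zip(D1,D2):
        s=np.linalg.lstsq(np.c_[d,-e],o2-o1,rcond=None)[0]; P.append((o1+d*s[0]+o2+e*s[1])/2)
    return np.array(P)
E
python3 - <<'E'
from h import *
np.set_printoptions(precision=1,suppress=True)
ft=zt([(300,158),(301,217),(305,310),(303,374)]); fs=zs([(534,172),(463,185),(352,205),(282,215)])
bt=zt([(316,450),(314,543)]); bs=zs([(192,258),(82,271)])
print("fins",plane("top",ft,105),plane("side",fs,105),tri(ft,fs),sep="\n")
print("bar",plane("top",bt,97),plane("side",bs,97),tri(bt,bs),sep="\n")
print("hinge/corners",plane("top",zt([(318,80),(62,50),(70,424),(277,45)]),64), plane("side",zs([(653,238),(196,158),(595,97)]),64),sep="\n")
# green-grey mask report
im=cv2.imread("pics/top0.png"); 
hsv=cv2.cvtColor(im,cv2.COLOR_BGR2HSV)
for r in range(205,260): print(r,im[r,218:234].mean(2).astype(int))
E
```

```text
fins
[[630.  -29.3 105. ]
 [604.2 -30.3 105. ]
 [563.8 -32.9 105. ]
 [536.2 -32.6 105. ]]
[[626.5 -25.1 105. ]
 [599.9 -27.2 105. ]
 [559.1 -30.2 105. ]
 [534.1 -30.5 105. ]]
[[627.7 -29.2 107.7]
 [601.8 -30.  106.7]
 [561.3 -32.6 106.4]
 [535.  -32.5 106.3]]
bar
[[503.2 -37.9  97. ]
 [463.2 -37.9  97. ]]
[[500.7 -37.4  97. ]
 [462.5 -36.   97. ]]
[[501.9 -37.7  97. ]
 [462.9 -38.   98.4]]
hinge/corners
[[669.  -31.5  64. ]
 [681.4  84.8  64. ]
 [512.3  76.3  64. ]
 [684.9 -12.6  64. ]]
[[673.9 -19.3  64. ]
 [515.8  73.1  64. ]
 [677.7  79.3  64. ]]Traceback (most recent call last):
  File "<stdin>", line 11, in <module>
    rcount = _count_reduce_items(arr, axis, keepdims=keepdims, where=where)
    items *= arr.shape[mu.normalize_axis_index(ax, arr.ndim)]
                       ~~~~~~~~~~~~~~~~~~~~~~~^^^^^^^^^^^^^^
numpy.exceptions.AxisError: axis 2 is out of bounds for array of dimension 2
```

```bash
python3 - <<'E'
from h import *
np.set_printoptions(precision=0,suppress=True)
def proj(n,X):
    c=bot.camera_info(n); K=np.array([[c["fx"],0,c["cx"]],[0,c["fy"],c["cy"]],[0,0,1]])
    return cv2.projectPoints(np.array(X,float),cv2.Rodrigues(np.array(c["R"]))[0],np.array(c["t"],float),K,c["distortion"])[0].reshape(-1,2)
# round chair outline: left, top-left, top, right; lamp joint; black box corner
P=[(300,345),(345,285),(400,265),(450,280),(430,400)]
for z in(-250,-100,0,100,200): w=plane("top",P,z); print(z,w[:,:2].tolist() and w[:,:2].reshape(-1),proj("side",w).reshape(-1))
L=[(70,205),(130,335),(158,380),(262,95)]
for z in(0,60,120): print("boom",z,plane("top",L,z)[:,:2].reshape(-1),proj("side",plane("top",L,z)).reshape(-1))
E
```

```text
-250 [ 284. -201.  448. -325.  504. -478.  465. -616.  144. -554.] [166. 340. 234. 370. 271. 425. 268. 495. 108. 497.]
-100 [ 315. -196.  460. -306.  510. -441.  475. -563.  190. -508.] [166. 302. 233. 329. 269. 379. 266. 444. 107. 447.]
0 [ 335. -192.  468. -293.  514. -417.  482. -528.  221. -478.] [167. 272. 233. 296. 267. 342. 264. 403. 108. 406.]
100 [ 356. -189.  476. -280.  518. -392.  488. -493.  252. -448.] [168. 237. 232. 258. 266. 300. 262. 354. 109. 358.]
200 [ 376. -185.  484. -267.  521. -368.  495. -458.  284. -417.] [170. 196. 232. 214. 264. 250. 260. 296. 112. 300.]
boom 0 [ 642.  327.  356.  183.  260.  118.  902. -100.] [255. 142. 171. 177. 137. 195. 381. 209.]
boom 60 [ 637.  300.  367.  164.  276.  103.  883. -103.] [255. 130. 171. 163. 138. 179. 379. 193.]
boom 120 [ 632.  273.  378.  145.  293.   88.  863. -106.] [255. 117. 172. 147. 139. 163. 377. 175.]
```

The chair and the boom both sit low, so a path at z≈220 is clear. I'll turn first, then travel to above the knob.

Call:
{"api": "step_arm", "payload": {
  "deltas": [
    [1,0,0,0,0,0,0.9],
    [1,0,0,0,0,0,0.9],
    [1,0,0,0,0,0,0.9],
    [1,0,0,0,0,0,0.87],
    [1,0.42,-0.915,0,0,0,0],
    [1,0.42,-0.915,0,0,0,0],
    [1,0.42,-0.915,0,0,0,0],
    [1,0.42,-0.915,0,0,0,0],
    [1,0.42,-0.915,0,0,0,0],
    [1,0.42,-0.915,0,0,0,0],
    [1,0.42,-0.915,0,0,0,0],
    [1,0.42,-0.915,0,0,0,0]
  ],
  "squeeze": 20
}}

```text
time: 1.1
position: [330.4, -409.9, 222.1]
tcp_rot: [-180.0, 0.0, 2.6]
ft_force: [0.9, 0.6, 0.5]
finger_gap: 87.1
finger_force: 0.0
```

Call:
{"api": "step_arm", "payload": {
  "deltas": [
    [1,0.42,-0.915,0,0,0,0],
    [1,0.42,-0.915,0,0,0,0],
    [1,0.42,-0.915,0,0,0,0],
    [1,0.42,-0.915,0,0,0,0],
    [1,0.42,-0.915,0,0,0,0],
    [1,0.42,-0.915,0,0,0,0],
    [1,0.42,-0.915,0,0,0,0],
    [1,0.42,-0.915,0,0,0,0],
    [1,0.42,-0.915,0,0,0,0],
    [1,0.42,-0.915,0,0,0,0],
    [1,0.42,-0.915,0,0,0,0],
    [1,0.42,-0.915,0,0,0,0]
  ]
}}

```text
time: 2.1
position: [443.6, -130.1, 222.3]
tcp_rot: [180.0, 0.0, 2.6]
ft_force: [0.5, -0.7, -1.0]
finger_gap: 86.9
finger_force: 0.0
```

Call:
{"api": "step_arm", "payload": {
  "deltas": [
    [1,0.42,-0.915,0,0,0,0],
    [1,0.42,-0.915,0,0,0,0],
    [1,0.42,-0.915,0,0,0,0],
    [1,0.42,-0.915,0,0,0,0],
    [1,0,0,0,0,0,0],
    [1,0,0,0,0,0,0]
  ]
}}

```text
time: 2.6
position: [481.4, -36.5, 222.2]
tcp_rot: [-180.0, 0.0, 2.8]
ft_force: [-0.4, -1.6, -0.2]
finger_gap: 87.0
finger_force: 0.0
```

Call:
{"api": "step_arm", "payload": {
  "deltas": [
    [0.6,0.04,0.04,0.7,0,0,0],
    [0.6,0,0,0.7,0,0,0],
    [0.6,0,0,0.7,0,0,0],
    [0.6,0,0,0.7,0,0,0],
    [0.6,0,0,0.7,0,0,0],
    [0.6,0,0,0.7,0,0,0],
    [0.6,0,0,0.7,0,0,0],
    [0.6,0,0,0.6,0,0,0],
    [0.6,0,0,0.6,0,0,0],
    [0.6,0,0,0,0,0,0],
    [0.6,0,0,0,0,0,0]
  ]
}}

```text
time: 3.52
position: [481.4, -40.0, 69.4]
tcp_rot: [-180.0, 0.1, 2.5]
ft_force: [0.5, 0.1, -0.4]
finger_gap: 52.5
finger_force: 0.0
```

Call:
{"api": "step_arm", "payload": {
  "deltas": [
    [0,0,0,0,0,0,0],
    [0,0,0,0,0,0,0],
    [0,0,0,0,0,0,0],
    [0,0,0,0,0,0,0],
    [0,0,0,0,0,0,0],
    [0,0,0,0,0,0,0],
    [0,0,0,0,0,0,0],
    [0,0,0,0,0,0,0]
  ],
  "squeeze": 20
}}

```text
time: 4.18
position: [482.6, -36.0, 70.3]
tcp_rot: [-179.8, -0.0, 2.7]
ft_force: [-0.5, 6.0, 1.2]
finger_gap: 10.6
finger_force: 20.0
```

Call:
{"api": "step_arm", "payload": {
  "deltas": [
    [0,0,-0.04,0,0,0,0],
    [0,0,0,0,0,0,-0.6],
    [0,0,0,0,0,0,-0.6],
    [0,0,0,0,0,0,-0.6],
    [0,0,0,0,0,0,-0.6],
    [0,0,0,0,0,0,-0.6],
    [0,0,0,0,0,0,-0.6],
    [0,0,0,0,0,0,-0.6],
    [0,0,0,0,0,0,-0.6],
    [0,0,0,0,0,0,-0.6],
    [0,0,0,0,0,0,-0.6],
    [0,0,0,0,0,0,-0.6]
  ],
  "squeeze": 30
}}

```text
time: 5.18
position: [482.3, -35.2, 70.3]
tcp_rot: [-179.8, -0.1, 40.7]
ft_force: [-0.4, 6.0, 1.3]
finger_gap: 10.7
finger_force: 30.0
```

Call:
{"api": "step_arm", "payload": {
  "deltas": [
    [0,0,0,0,0,0,-0.6],
    [0,0,0,0,0,0,-0.6],
    [0,0,0,0,0,0,-0.6],
    [0,0,0,0,0,0,-0.6],
    [0,0,0,0,0,0,-0.6],
    [0,0,0,0,0,0,-0.6],
    [0,0,0,0,0,0,-0.6],
    [0,0,0,0,0,0,-0.6],
    [0,0,0,0,0,0,-0.6],
    [0,0,0,0,0,0,-0.6],
    [0,0,0,0,0,0,-0.6],
    [0,0,0,0,0,0,-0.6]
  ]
}}

```text
time: 6.18
position: [481.7, -34.9, 70.3]
tcp_rot: [-179.9, -0.2, 82.0]
ft_force: [-4.2, 7.5, 5.2]
finger_gap: 10.6
finger_force: 30.0
```

```bash
python3 -c "
from plant import bot;s=bot.observe();print({k:s[k] for k in('time','position','tcp_rot','ft_force','ft_torque','joint_pos','finger_gap')})"
```

```text
{'time': 6.1833, 'position': array([481.68645002, -34.89942677,  70.25317095]), 'tcp_rot': array([-1.79871978e+02, -1.72093038e-01,  8.19582151e+01]), 'ft_force': array([-4.16770764,  7.53264761,  5.17036838]), 'ft_torque': array([ 1.53528791,  0.6402107 , -0.03030584]), 'joint_pos': array([ 39.43545572,   9.22008112, -40.59507393, 115.07812715,
         6.82445653,  58.1785886 , -12.45444746]), 'finger_gap': 10.606342028586695}
```

Call:
{"api": "step_arm", "payload": {
  "deltas": [
    [0,0,0,0,0,0,-0.3],
    [0,0,0,0,0,0,-0.3],
    [0,0,0,0,0,0,-0.3],
    [0,0,0,0,0,0,0],
    [0,0,0,0,0,0,0]
  ]
}}

```text
time: 6.6
position: [481.6, -35.0, 70.2]
tcp_rot: [-179.9, -0.2, 86.8]
ft_force: [-3.0, 7.2, 3.8]
finger_gap: 11.1
finger_force: 30.0
```

```bash
python3 -c "
from plant import bot;s=bot.observe();print({k:s[k] for k in('time','position','tcp_rot','ft_force','ft_torque','finger_gap')})"
```

```text
{'time': 6.6, 'position': array([481.62546146, -34.99248715,  70.23112473]), 'tcp_rot': array([-179.87632255,   -0.22008975,   86.80278521]), 'ft_force': array([-2.98703571,  7.16006759,  3.81242388]), 'ft_torque': array([ 1.56010189,  0.60742815, -0.66074521]), 'finger_gap': 11.097348378247428}
```

The knob is at its stop (torque -0.66 N m). I'll release it and rise.

Call:
{"api": "step_arm", "payload": {
  "deltas": [
    [0.3,0,0,0,0,0,0.3],
    [0.3,0,0,0,0,0,0],
    [0.3,0,0,0,0,0,0],
    [0.3,0,0,-0.4,0,0,0],
    [0.3,0,0,-0.8,0,0,0],
    [0.3,0,0,-0.9,0,0,0],
    [0.3,0,0,-0.9,0,0,-0.7],
    [0.64,0,0,0,0,0,-0.6],
    [0.64,0,0,0,0,0,0],
    [0.64,0,0,0,0,0,0]
  ]
}}

```text
time: 7.43
position: [482.3, -38.4, 145.4]
tcp_rot: [180.0, 0.0, 92.5]
ft_force: [-0.3, 0.2, 0.0]
finger_gap: 38.4
finger_force: 0.0
```

```bash
python3 - <<'E'
from h import *
s=bot.observe();print({k:s[k] for k in('time','position','tcp_rot','ft_force','finger_gap')})
a=bot.capture("side")[150:230,200:310]; cv2.imwrite("pics/sidez2.png",cv2.resize(a,None,fx=7,fy=7,interpolation=cv2.INTER_CUBIC))
E
```

```text
{'time': 7.4333, 'position': array([482.31836036, -38.37172759, 145.43118085]), 'tcp_rot': array([1.79983111e+02, 4.00368877e-02, 9.24732194e+01]), 'ft_force': array([-0.2729479 ,  0.17986172,  0.04902432]), 'finger_gap': 38.38021217706519}
```

View pics/sidez2.png

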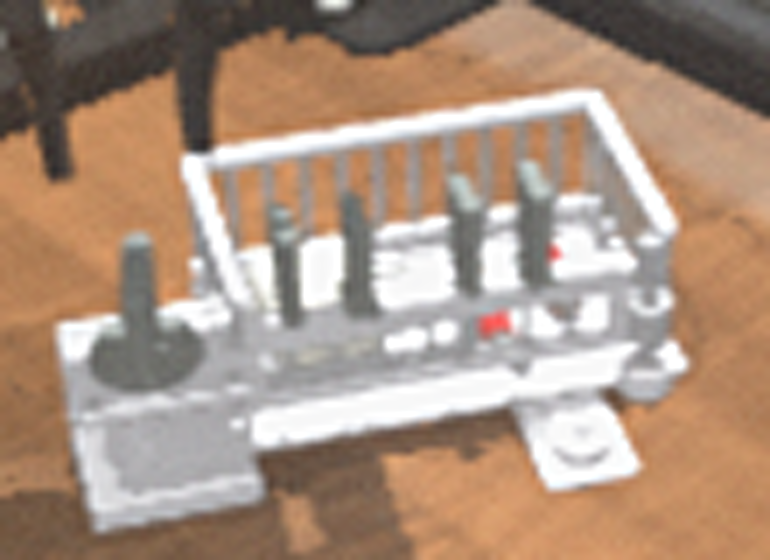

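The knob bar now stands across the gate at about (138,300) in the crop, so it is unlocked. The fins haven't moved. Next, over the first catch.

Call:
{"api": "step_arm", "payload": {
  "deltas": [
    [0.64,0.04,0.9,0,0,0,0],
    [0.64,0.04,0.9,0,0,0,0],
    [0.64,0.04,0.9,0,0,0,0],
    [0.64,0.04,0.9,0,0,0,0],
    [0.64,0.04,0.9,0,0,0,0],
    [0.64,0.04,0.9,0,0,0,0],
    [0.64,0,0,0,0,0,0],
    [0.64,0,0,0,0,0,0],
    [0.64,0,0,0,0,0,0]
  ]
}}

```text
time: 8.23
position: [615.8, -25.8, 144.0]
tcp_rot: [-179.9, -0.0, 92.6]
ft_force: [0.1, -0.9, 0.9]
finger_gap: 55.4
finger_force: 0.0
```

```bash
python3 - <<'E'
from h import *
s=bot.observe();print({k:s[k] for k in('time','position','tcp_rot','ft_force','finger_gap')})
a=bot.capture("side")[130:230,190:320]; cv2.imwrite("pics/sidez3.png",cv2.resize(a,None,fx=6,fy=6,interpolation=cv2.INTER_CUBIC))
E
```

```text
{'time': 8.2333, 'position': array([615.81789542, -25.76319166, 143.98790002]), 'tcp_rot': array([-1.79855228e+02, -2.48170151e-02,  9.25685262e+01]), 'ft_force': array([ 0.13817092, -0.9460077 ,  0.93886582]), 'finger_gap': 55.4392617140184}
```

View pics/sidez3.png

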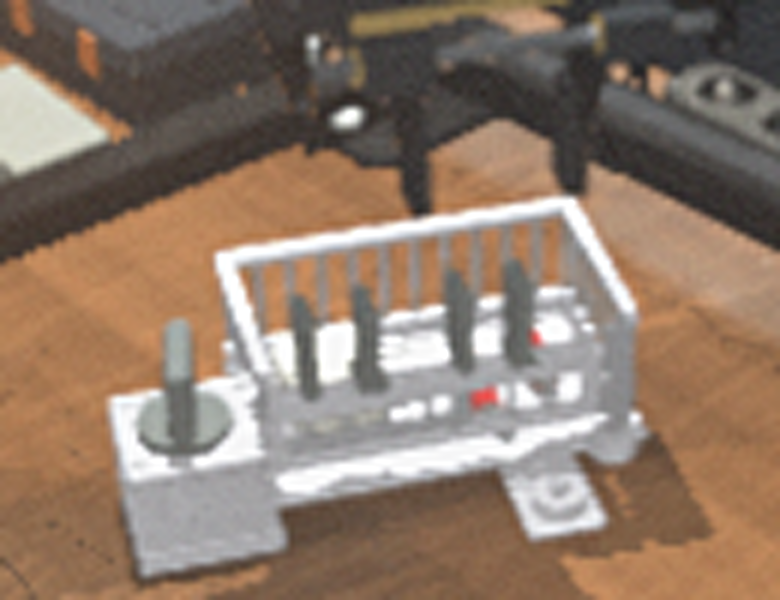

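The fingertips at about (420,205) and (572,190) straddle the first catch's fins, whose tops are at (458,275) and (516,265). Descending.

Call:
{"api": "step_arm", "payload": {
  "deltas": [
    [0.64,0,0,0.6,0,0,0],
    [0.64,0,0,0.6,0,0,0],
    [0.64,0,0,0.5,0,0,0],
    [0.64,0,0,0.4,0,0,0],
    [0.64,0,0,0.3,0,0,0],
    [0.64,0,0,0.3,0,0,0],
    [0.64,0,0,0,0,0,0],
    [0.64,0,0.16,0,0,0,0],
    [0.64,0,0,0,0,0,0]
  ]
}}

```text
time: 9.03
position: [622.2, -25.7, 78.2]
tcp_rot: [179.9, -0.0, 92.6]
ft_force: [-0.1, 0.3, 0.5]
finger_gap: 55.8
finger_force: 0.0
```

Call:
{"api": "step_arm", "payload": {
  "deltas": [
    [0.3,0,0,0,0,0,0],
    [0.3,0,0,0,0,0,0],
    [0.3,0,0,0,0,0,0],
    [0.15,0,0,0,0,0,0],
    [0.15,0,0,0,0,0,0],
    [0.15,0,0,0,0,0,0],
    [0.15,0,0,0,0,0,0],
    [0.15,0,0,0,0,0,0]
  ],
  "squeeze": 15
}}

```text
time: 9.7
position: [620.2, -25.6, 77.6]
tcp_rot: [-179.9, 0.0, 92.6]
ft_force: [-4.2, 0.2, 5.8]
finger_gap: 19.7
finger_force: 15.0
```

The first catch is fully squeezed, with the gap at 19.7 mm. Releasing and lifting.

Call:
{"api": "step_arm", "payload": {
  "deltas": [
    [0.6,0,0,0,0,0,0],
    [0.6,0,0,0,0,0,0],
    [0.6,0,0,0,0,0,0],
    [0.6,0,0,0,0,0,0],
    [0.64,0,0,-0.6,0,0,0],
    [0.64,0,0,-0.8,0,0,0],
    [0.64,0,0,-0.6,0,0,0],
    [0.64,0,-0.9,0,0,0,0],
    [0.64,0,-0.95,0,0,0,0],
    [0.64,0,-0.95,0,0,0,0],
    [0.64,0,0,0,0,0,0],
    [0.64,0,0,0,0,0,0]
  ]
}}

```text
time: 10.7
position: [550.9, -29.5, 127.8]
tcp_rot: [179.9, 0.1, 92.5]
ft_force: [0.2, 0.4, -0.9]
finger_gap: 55.4
finger_force: 0.0
```

```bash
python3 - <<'E'
from h import *
s=bot.observe();print({k:s[k] for k in('time','position','tcp_rot','ft_force','finger_gap','joint_pos')})
a=bot.capture("side")[130:230,190:320]; cv2.imwrite("pics/sidez4.png",cv2.resize(a,None,fx=6,fy=6,interpolation=cv2.INTER_CUBIC))
E
```

```text
{'time': 10.7, 'position': array([550.86234699, -29.46866612, 127.81641583]), 'tcp_rot': array([1.79934992e+02, 8.96987552e-02, 9.25486718e+01]), 'ft_force': array([ 0.18166898,  0.37597196, -0.85383777]), 'finger_gap': 55.364263105481335, 'joint_pos': array([ 37.47585417,  14.50890418, -42.16014905, 102.9390896 ,
        10.66501264,  66.50501536,  -5.49599925])}
```

View pics/sidez4.png

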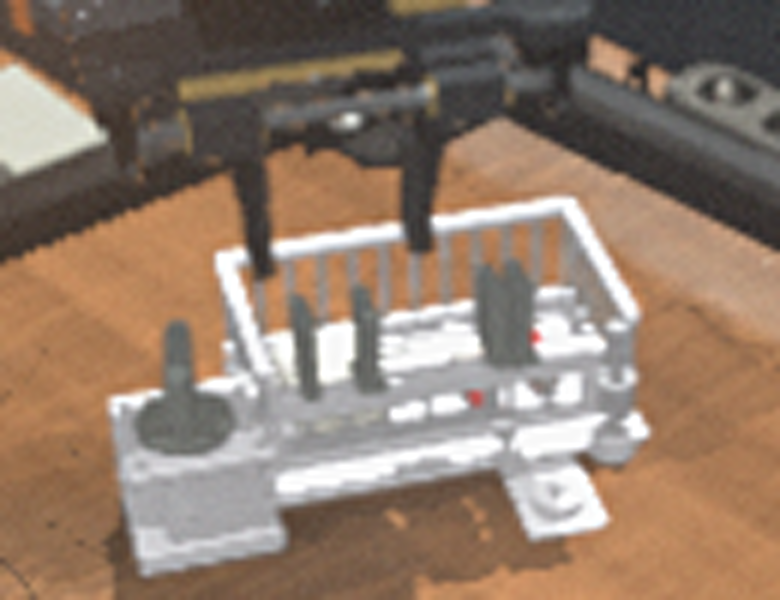

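The first catch's fins at about (490–525,300) stayed together. The open fingers at (262,270) and (418,245) straddle the end catch's fins. Descending onto it.

Call:
{"api": "step_arm", "payload": {
  "deltas": [
    [0.64,0,0,0.4,0,0,0],
    [0.64,0,0,0.5,0,0,0],
    [0.64,0,0,0.5,0,0,0],
    [0.64,0,0,0.4,0,0,0],
    [0.64,0,0,0.26,0,0,0],
    [0.64,0,0,0,0,0,0],
    [0.64,0,0.14,0,0,0,0],
    [0.64,0,0,0,0,0,0]
  ]
}}

```text
time: 11.42
position: [555.6, -28.6, 76.4]
tcp_rot: [179.9, -0.0, 92.6]
ft_force: [-0.4, -0.2, 0.5]
finger_gap: 55.7
finger_force: 0.0
```

Call:
{"api": "step_arm", "payload": {
  "deltas": [
    [0.3,0,0,0,0,0,0],
    [0.3,0,0,0,0,0,0],
    [0.3,0,0,0,0,0,0],
    [0.1,0,0,0,0,0,0],
    [0.1,0,0,0,0,0,0],
    [0.1,0,0,0,0,0,0],
    [0.1,0,0,0,0,0,0],
    [0.1,0,0,0,0,0,0]
  ],
  "squeeze": 30
}}

```text
time: 12.08
position: [554.3, -28.7, 76.0]
tcp_rot: [-180.0, 0.0, 92.6]
ft_force: [-2.3, 0.3, 2.5]
finger_gap: 19.5
finger_force: 30.0
```

The second catch is squeezed, with the gap at 19.5 mm. Now I'll swing the gate about the hinge at 0.06 rad per row, shifting x by -0.281 and y by +0.0084 each row.

Call:
{"api": "step_arm", "payload": {
  "deltas": [
    [0.1,-0.14,0.002,0,0,0,-0.3],
    [0.1,-0.28,0.0084,0,0,0,-0.6],
    [0.1,-0.28,0.0084,0,0,0,-0.6],
    [0.1,-0.28,0.0084,0,0,0,-0.6],
    [0.1,-0.28,0.0084,0,0,0,-0.6],
    [0.1,-0.28,0.0084,0,0,0,-0.6],
    [0.1,-0.28,0.0084,0,0,0,-0.6],
    [0.1,-0.28,0.0084,0,0,0,-0.6]
  ]
}}

```text
time: 12.75
position: [567.4, -79.8, 76.0]
tcp_rot: [-179.8, -0.0, 118.5]
ft_force: [-5.8, -0.2, 4.3]
finger_gap: 19.3
finger_force: 30.0
```

```bash
cat > st.py <<'E'
from plant import bot
import numpy as np
s=bot.observe();p=s['position'];d=p[:2]-[671.2,-23.4]
print(p,s['tcp_rot'],s['ft_force'],s['ft_torque'],s['finger_gap'],s['finger_force'],s['joint_pos'])
print("r",np.hypot(*d),"gate deg",np.degrees(np.arctan2(-d[1],-d[0]))-2.6,s['tcp_rot'][2]-92.6)
E
python3 st.py
```

```text
[567.37641461 -79.82552082  76.04271425] [-1.79839672e+02 -7.78907029e-03  1.18536462e+02] [-5.76544389 -0.23525097  4.28531333] [-0.18146861  1.15807982  0.18486195] 19.322277780109506 29.992907401174307 [ 42.18181862  21.58827148 -43.74789212 102.5854821   16.72799498
  62.6350419   21.14333771]
r 118.16588459518834 gate deg 25.92297341639207 25.936462392450593
```

Call:
{"api": "step_arm", "payload": {
  "deltas": [
    [0.1,-0.28,0.0084,0,0,0,-0.6],
    [0.1,-0.28,0.0084,0,0,0,-0.6],
    [0.1,-0.28,0.0084,0,0,0,-0.6],
    [0.1,-0.28,0.0084,0,0,0,-0.6],
    [0.1,-0.28,0.0084,0,0,0,-0.6],
    [0.1,-0.28,0.0084,0,0,0,-0.6],
    [0.1,-0.28,0.0084,0,0,0,-0.6],
    [0.1,-0.28,0.0084,0,0,0,-0.6]
  ]
}}

```text
time: 13.42
position: [604.5, -122.1, 76.1]
tcp_rot: [-179.8, -0.1, 146.0]
ft_force: [-6.0, -2.5, 4.3]
finger_gap: 19.4
finger_force: 30.0
```

```bash
python3 st.py
```

```text
[ 604.51945799 -122.11163467   76.08480824] [-1.79780244e+02 -5.55346441e-02  1.46013375e+02] [-5.9725801  -2.54653373  4.29357841] [-0.37003679  1.28549931  0.33952988] 19.40562309497801 30.019838211592287 [ 45.54752922  28.09023493 -46.58787122  96.18041521  22.24484739
  65.5602916   48.89722362]
r 119.1229679885511 gate deg 53.36064183043356 53.41337548204896
```

Call:
{"api": "step_arm", "payload": {
  "deltas": [
    [0.1,-0.28,0.0084,0,0,0,-0.6],
    [0.1,-0.28,0.0084,0,0,0,-0.6],
    [0.1,-0.28,0.0084,0,0,0,-0.6],
    [0.1,-0.28,0.0084,0,0,0,-0.6],
    [0.1,-0.28,0.0084,0,0,0,-0.6],
    [0.1,-0.28,0.0084,0,0,0,-0.6],
    [0.1,-0.14,0.002,0,0,0,-0.3],
    [0.1,0,0,0,0,0,0],
    [0.1,0,0,0,0,0,0],
    [0.1,0,0,0,0,0,0]
  ]
}}

```text
time: 14.25
position: [646.3, -140.3, 76.1]
tcp_rot: [-179.8, -0.1, 168.2]
ft_force: [-6.1, -3.0, 4.4]
finger_gap: 19.3
finger_force: 30.1
```

```bash
python3 st.py; python3 - <<'E'
from h import *
a=bot.capture("top")[60:310,150:400]; b=bot.capture("side")[120:270,150:350]
a=cv2.resize(a,(400,400)); b=cv2.resize(b,(400,300)); b=cv2.copyMakeBorder(b,0,100,0,0,cv2.BORDER_CONSTANT)
cv2.imwrite("pics/fin.png",np.hstack([a,b]))
E
```

```text
[ 646.3168497  -140.271086     76.11074232] [-1.79782301e+02 -9.06456959e-02  1.68173875e+02] [-6.05871822 -2.99648245  4.40285402] [-0.6369953   1.25896279  0.35410703] 19.298657523300808 30.056406296789646 [ 45.51681384  34.4860795  -48.97774598  89.336508    27.46040028
  68.93395231  69.59533069]
r 119.49067708820485 gate deg 75.38056650250113 75.57387546338401
```

View pics/fin.png

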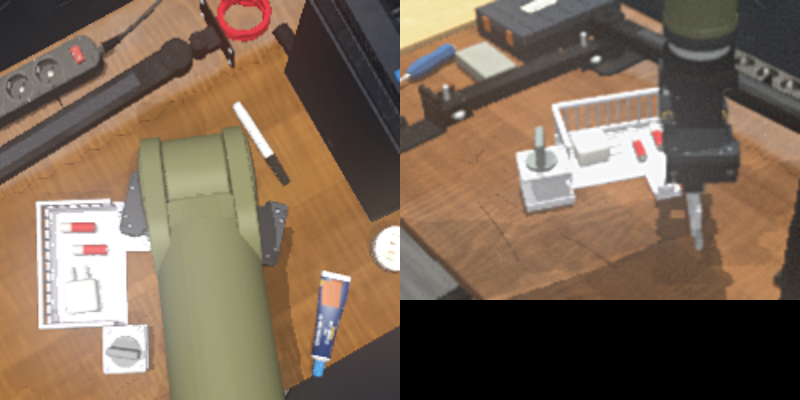

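The gate is swung out, visible at about (695,215) in the side half, with the gripper holding its free end. The knob bar at (125,352) is still across the gate, and the charger, batteries, tube, tin and marker haven't moved.

```bash
python3 -c "
from plant import bot;print(bot.sign_off())"
```

```text
the job is handed in; nothing more can be done
None
```

The cage is open: I turned the knob to its stop, squeezed the two catches in order, and the arm is holding the gate at about 75° with the second catch still squeezed; the job is handed in, at about 14 s on the clock.

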